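# Put the open wagons away in their fitted cradles

### The arm

A 7-joint arm with a two-finger parallel gripper is mounted at the origin on the work surface. World frame = base frame: x ahead of the robot, y to its left, z up, the work surface at z = 0. Lengths are in m, angles in rad, forces in N, time in s.
With the tool pointing down it reaches from about 0.35 to 0.9 m from the base axis. Payload 7.2 kg.
Tool frame: the origin (TCP) lies on the centre line of the jaws, within the pads' length; the fingertips stand 25 mm ahead of it and the grasp point (between the pads) lies 6 mm ahead of it; z points along the fingers, y is the direction in which the jaws open and shut (so a half turn about z gives the same grasp; the last joint's range is limited). The gripper opens to 88 mm and grips with 3 to 60 N. Pads are 20 mm wide; open, the fingers measure 115 mm over their backs; the gripper's body (75 mm by 178 mm) begins 61 mm behind the grasp point.
Start: joints at [1.142, 0.411, -0.013, 1.596, 0.006, 1.134, -0.082], TCP at [0.221, -0.585, 0.248] pointing down, gripper open.
Joint ranges: [-2.95, 2.95], [-0.29, 1.99], [-1.47, 1.44], [0.14, 2.54], [-1.03, 4.17], [0.13, 1.85], [-2.86, 2.86]. Speed limits (rad/s): [2.39, 2.39, 3.01, 3.01, 3.14, 3.14, 3.14].

### API

Orientations are given as a unit quaternion [x, y, z, w].
In Python, from rig import env gives the robot as it stands. The module is installed in compiled form; this text tells all that it offers.
- The arm moves only by the tool move_arm, never from a script. Its argument "increments" is a list of rows, each a list of 2 entries, a list of its own where there are three numbers: the shift along the world's x, y, z normalised to -1 to 1, where 1 is 0.02 m, then the turn about the world's z normalised to -1 to 1, where 1 is 0.08 rad. In form: [[[dx, dy, dz], twist], ...]. A call has 1 to 10 rows; each row shifts and turns the commanded pose from where the row before left it; what a row does not reach is not made up. A row lasts 1/10 s, in which the tool goes at most 50 mm and 8.59 degrees, less where a joint would pass 70% of its speed; a pose out of reach is approached as far as the arm can. A call with a number of a shift or a turn outside -1 to 1 is refused whole. A call with a gripper value outside its range is refused whole. "fingers" is the closure, from -1 (fully open) to 1 (shut), set as the call begins (left out, the last holds). The fingers move at their own pace and stop on an object; the grip force is fixed at half the most. Time passes only in rows, so rows that do not move let the fingers close. It gives the time, the measured TCP pose, the force and the opening at its end, in the units of the state.
- env.get_state(): the state, without advancing time (a new reading comes with each control period).
- env.grab_frame(name): name is "side" or "top"; returns (picture, depth): 480x640x3 uint8, red, green, blue; 480x640 float32, m along the optical axis (not along the pixel's ray), 0 where there is no reading.
- env.camera_model(name): a dict with "intrinsics" (3x3 intrinsics, pixels), "k1" (the pictures are not rectified: a ray, as slopes to the right and down, at radius r is drawn at 1 + k1 r^2 times it, then the intrinsics apply), "rvec" (rotation vector, rad) and "tvec" (3), from world to camera coordinates, as OpenCV has them. Camera axes: x right, y down, z forward; pixel columns grow to the right and rows downward; lengths in m; the calibration is good to about 2 mm. A picture is of the moment at which its call begins. camera_model takes no time and is no camera call.
- env.close_job(): hands the job in, once; it reports no verdict.
The state is a dict: "time": time; "joint_pos": joint angles; "qvel": joint speeds; "joint_torque": joint torques, N m; "tcp_pos": TCP position; "eef_rot": TCP orientation; "contact_force": force on the tool from outside, world axes, zero at the start; "moment": the same for the moment, N m; "gripper_width": finger opening in m.
Only numpy, scipy, OpenCV 4.12 (cv2) and the standard library are available. Lean on these libraries where they do the work, as an engineer would, in place of code of your own. Each camera call takes 0.05 s, during which the arm holds its last target.

### The job

Running is over on the model railway: put the four open-topped goods wagons away, each down flat on its wheels in the plywood storage cradle that is made to its length (shortest wagon in the shortest cradle, and so on up to the longest). Leave the covered van and the tank wagon standing where they are.

Things in the scene. Friction and masses are not known exactly. Their poses are not given: they have to be found in the camera images.
- wagon_60: loose open goods wagon, 60 mm long over the buffers, 32 mm wide, 42 mm high. Plain brown open-topped box body (smooth flat sides from 12.5 to 42 mm height, walls 3 mm) on four small black wheels that do not turn. Origin: centre of the underside, at wheel bottom; x along its length, y across, z up. Both ends are alike. Weighs 30 to 95 g; can be gripped across its width
- wagon_80: loose open goods wagon, 80 mm long over the buffers, 32 mm wide, 42 mm high. Plain brown open-topped box body (smooth flat sides from 12.5 to 42 mm height, walls 3 mm) on four small black wheels that do not turn. Origin: centre of the underside, at wheel bottom; x along its length, y across, z up. Both ends are alike. Weighs 30 to 95 g; can be gripped across its width
- wagon_100: loose open goods wagon, 100 mm long over the buffers, 32 mm wide, 42 mm high. Plain brown open-topped box body (smooth flat sides from 12.5 to 42 mm height, walls 3 mm) on four small black wheels that do not turn. Origin: centre of the underside, at wheel bottom; x along its length, y across, z up. Both ends are alike. Weighs 30 to 95 g; can be gripped across its width
- wagon_120: loose open goods wagon, 120 mm long over the buffers, 32 mm wide, 42 mm high. Plain brown open-topped box body (smooth flat sides from 12.5 to 42 mm height, walls 3 mm) on four small black wheels that do not turn. Origin: centre of the underside, at wheel bottom; x along its length, y across, z up. Both ends are alike. Weighs 30 to 95 g; can be gripped across its width
- van: loose covered van, brown with a flat grey roof over its whole length, 100 mm long, 34 mm wide, 48 mm high, on the same kind of underframe as the open wagons. Origin: centre of the underside, x along its length, z up. A bystander, standing among the others (other small loose clutter, under 40 mm high, lies about too)
- tank: loose tank wagon, a lying brown cylinder with a small dome on top, 80 mm long, 28 mm wide, 44 mm high, on the same kind of underframe as the open wagons. Origin: centre of the underside, x along its length, z up. A bystander, standing among the others (other small loose clutter, under 40 mm high, lies about too)
- cradle_60: fixed plywood storage cradle, an open tray: pocket 76 mm long and 48 mm wide inside (16 mm more than the 60 mm wagon each way), walls 6 mm thick, outside 88 x 60 mm and 16 mm high, grey-lined floor 4 mm above the table. Origin: centre of its underside, on the table; x along its length, y across, z up. Wagons and cradles all start within 17 degrees of x pointing straight ahead of the robot
- cradle_80: fixed plywood storage cradle, an open tray: pocket 96 mm long and 48 mm wide inside (16 mm more than the 80 mm wagon each way), walls 6 mm thick, outside 108 x 60 mm and 16 mm high, grey-lined floor 4 mm above the table. Origin: centre of its underside, on the table; x along its length, y across, z up. Wagons and cradles all start within 17 degrees of x pointing straight ahead of the robot
- cradle_100: fixed plywood storage cradle, an open tray: pocket 116 mm long and 48 mm wide inside (16 mm more than the 100 mm wagon each way), walls 6 mm thick, outside 128 x 60 mm and 16 mm high, grey-lined floor 4 mm above the table. Origin: centre of its underside, on the table; x along its length, y across, z up. Wagons and cradles all start within 17 degrees of x pointing straight ahead of the robot
- cradle_120: fixed plywood storage cradle, an open tray: pocket 136 mm long and 48 mm wide inside (16 mm more than the 120 mm wagon each way), walls 6 mm thick, outside 148 x 60 mm and 16 mm high, grey-lined floor 4 mm above the table. Origin: centre of its underside, on the table; x along its length, y across, z up. Wagons and cradles all start within 17 degrees of x pointing straight ahead of the robot

How it is judged:
By the outcome, as a careful person would: the job done as asked, in the order asked, and still so for the second after the job is handed in, with the robot touching nothing.
It also fails if it takes over 96 s, if anything falls off the work surface, if the arm or the gripper's body presses on something with over 40 N, if the wrist force passes 120 N, or if a joint passes its speed limit or range.

## Working session

There is one attempt and no reset: what is moved stays moved. The work goes in short steps, Python scripts to look and compute and a tool call to move; the robot and the scene stay as the last step left them, time stands still between calls to the robot, and variables do not carry over. Pictures are saved under pics/ and viewed, and the job is handed in when it is done.

Besides the shell and the picture viewer there is one more tool, called after "Request:" by a JSON object that holds its "method" and its "body", one argument or row to a line. move_arm: Moves the arm, as the interface text tells. Its arguments: {"type":"object","properties":{"increments":{"type":"array","items":{"type":"array"}},"fingers":{"type":"number"}},"required":["increments"]}

```bash
mkdir -p pics; ls; python3 - <<'E'
from rig import env
import cv2,numpy as np
for n in("side","top"):
    p,d=env.grab_frame(n); cv2.imwrite(f"pics/{n}0.png",p[:,:,::-1]); np.savez(f"pics/{n}0.npz",p=p,d=d)
    print(n,env.camera_model(n), (d>0).mean())
s=env.get_state(); print({k:np.round(v,3) for k,v in s.items()})
E
```

```text
pics
side {'intrinsics': array([[461.70523968,   0.        , 323.14778889],
       [  0.        , 461.70523968, 238.94871668],
       [  0.        ,   0.        ,   1.        ]]), 'k1': -0.027547731247237715, 'rvec': array([ 2.30263057, -0.95641914,  0.36105426]), 'tvec': array([-0.37632494,  0.3192273 ,  0.58683767])} 0.9960123697916666
top {'intrinsics': array([[580.71804155,   0.        , 329.94425483],
       [  0.        , 580.71804155, 237.57963641],
       [  0.        ,   0.        ,   1.        ]]), 'k1': -0.03135527082932521, 'rvec': array([ 2.15481236, -2.17397569,  0.09014923]), 'tvec': array([0.01392786, 0.5624298 , 0.96198906])} 0.9959798177083333
{'time': np.float64(0.1), 'joint_pos': array([ 1.142,  0.412, -0.013,  1.597,  0.006,  1.134, -0.082]), 'qvel': array([-0.   , -0.001, -0.   , -0.001, -0.001, -0.   , -0.001]), 'joint_torque': array([ 2.0000e-03, -5.8910e+01,  6.4300e-01, -2.9171e+01, -5.4000e-02,
        1.5000e-02,  0.0000e+00]), 'tcp_pos': array([ 0.22 , -0.584,  0.247]), 'eef_rot': array([ 0.984,  0.179, -0.   , -0.001]), 'contact_force': array([ 0.352,  0.924, -0.27 ]), 'moment': array([-0.021, -0.008, -0.008]), 'gripper_width': np.float64(0.088)}
```

View pics/top0.png

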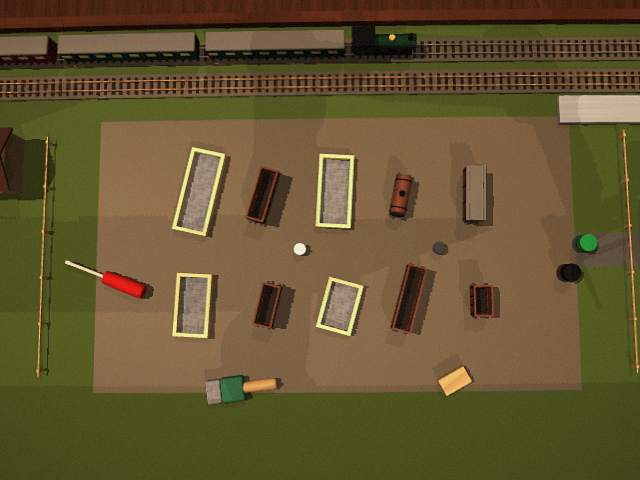

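View pics/side0.png

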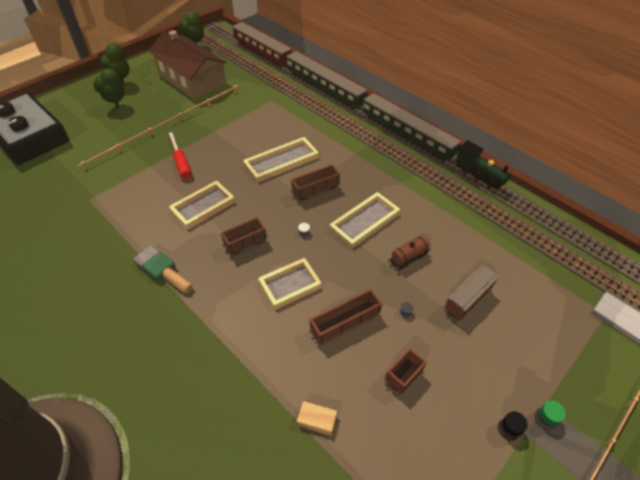

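```bash
cat > h.py <<'E'
import numpy as np,cv2
from rig import env
def cam(n):
    m=env.camera_model(n); R=cv2.Rodrigues(m["rvec"])[0]; return m["intrinsics"],m["k1"],R,m["tvec"]
def rays(n,uv):
    K,k1,R,t=cam(n)
    # pictured radius = r(1+k1 r^2)
    s=cv2.undistortPoints(np.float64(uv).reshape(-1,1,2),K,np.array([k1,0,0,0,0.]),).reshape(-1,2)
    return np.c_[s,np.ones(len(s))],R,t
def depthpts(n,uv,d):
    r,R,t=rays(n,uv); z=d[uv[:,1].astype(int),uv[:,0].astype(int)]
    return ((r*z[:,None])-t)@R
def plane(n,uv,z):
    r,R,t=rays(n,uv); c=-R.T@t; w=r@R
    return c+w*((z-c[2])/w[:,2])[:,None]
def rect(xy):
    (c,(w,h),a)=cv2.minAreaRect(np.float32(xy*1000)); 
    b=cv2.boxPoints((c,(w,h),a)); e=[b[1]-b[0],b[2]-b[1]]; l=max(e,key=np.linalg.norm)
    ang=np.degrees(np.arctan2(l[1],l[0])); ang=(ang+90)%180-90
    return np.array(c),max(w,h),min(w,h),ang
def masks(n,p):
    hsv=cv2.cvtColor(p,cv2.COLOR_RGB2HSV); H,S,V=cv2.split(hsv)
    yel=((H>22)&(H<38)&(S>60)&(V>150)).astype(np.uint8)
    return yel
E
python3 - <<'E'
from h import *
for n in("top","side"):
    z=np.load(f"pics/{n}0.npz"); p,d=z["p"],z["d"]
    v,u=np.nonzero(d>0); P=np.zeros(d.shape+(3,)); P[v,u]=depthpts(n,np.c_[u,v],d)
    np.save(f"pics/{n}P.npy",P)
    yel=masks(n,p)
    cs,_=cv2.findContours(yel,cv2.RETR_EXTERNAL,2)
    print(n,"cradles")
    for c in cs:
        if cv2.contourArea(c)<200: continue
        m=np.zeros_like(yel); cv2.drawContours(m,[c],-1,1,-1); 
        zz=P[...,2][(m&yel)>0]; fl=P[...,2][cv2.erode(m,np.ones((13,13)))>0]
        q=plane(n,c.reshape(-1,2),.016)[:,:2]
        print(c.reshape(-1,2).mean(0).round(),rect(q),"rim z",np.percentile(zz,[25,50,90]).round(4),"floor",np.median(fl).round(4) if len(fl) else None)
    hi=((P[...,2]>.022)&(P[...,2]<.06)&(P[...,0]>.3)&(P[...,0]<.78)&(abs(P[...,1])<.45)&(d>0)).astype(np.uint8)
    N,l,st,ce=cv2.connectedComponentsWithStats(hi)
    print("high")
    for i in range(1,N):
        if st[i,4]<60: continue
        k=l==i; zz=P[k][:,2]; zt=np.percentile(zz,90); q=P[k&(P[...,2]>zt-.008)][:,:2]
        print(ce[i].round(),rect(q),"z",np.percentile(zz,[50,90,98]).round(4))
E
```

```text
top cradles
[340. 306.] (array([446.70385742,  -5.90714264]), 88.43910217285156, 61.59035110473633, np.float32(-15.601936)) rim z [0.0146 0.0162 0.0186] floor 0.0045
[191. 306.] (array([449.90567017, 247.3298645 ]), 108.3891830444336, 60.811405181884766, np.float32(-3.2823715)) rim z [0.015  0.0164 0.0187] floor 0.0046
[336. 196.] (array([6.46494507e+02, 3.91338348e-01]), 128.48643493652344, 61.1656608581543, np.float32(-3.5186386)) rim z [0.0142 0.0158 0.0187] floor 0.0045
[198. 191.] (array([648.39489746, 238.67973328]), 148.67071533203125, 61.33045959472656, np.float32(-12.985168)) rim z [0.0147 0.0163 0.0186] floor 0.0045
high
[474. 192.] (array([ 636.18267822, -236.79660034]), 94.20265197753906, 33.404518127441406, np.float32(-2.0483093)) z [0.0473 0.05   0.0514]
[263. 194.] (array([637.19165039, 124.57200623]), 92.428955078125, 31.495126724243164, np.float32(-16.311256)) z [0.0406 0.0439 0.0454]
[400. 194.] (array([ 636.01318359, -112.20380402]), 66.52105712890625, 24.742265701293945, np.float32(-12.409027)) z [0.0386 0.0422 0.0442]
[587. 242.] (array([ 550.23376465, -428.01593
[... 1809 characters left out ...]
46]
[471. 290.] (array([ 635.13391113, -239.88830566]), 95.56568908691406, 34.65849685668945, np.float32(-1.9368362)) z [0.0477 0.0499 0.0507]
[345. 314.] (array([ 459.62747192, -124.77836609]), 113.7899169921875, 34.186134338378906, np.float32(-15.667038)) z [0.0364 0.0437 0.0448]
[405. 369.] (array([ 453.51342773, -246.65966797]), 54.08713912963867, 32.68714904785156, np.float32(0.17327881)) z [0.0388 0.0436 0.0446]
[552. 412.] (array([ 548.93218994, -430.39889526]), 29.938833236694336, 28.3862247467041, np.float32(-78.232574)) z [0.0342 0.0358 0.0365]
[515. 423.] (array([ 499.56668091, -400.55310059]), 30.303485870361328, 29.211759567260742, np.float32(-22.35788)) z [0.0342 0.0357 0.0366]
```

Request:
{"method": "move_arm", "body": {
  "increments": [
    [[0.7,1,-0.4],-0.44],
    [[0.7,1,-0.4],-0.44],
    [[0.7,1,-0.4],-0.44],
    [[0.7,1,-0.4],-0.44],
    [[0.7,1,-0.4],-0.44],
    [[0.7,1,-0.4],-0.44],
    [[0.7,1,-0.4],-0.44],
    [[0.7,1,-0.4],-0.44],
    [[0.7,1,-0.4],-0.44],
    [[0.7,1,-0.4],-0.44]
  ],
  "fingers": -0.4
}}

```text
time: 1.1
tcp_pos: [0.3609, -0.3838, 0.1671]
eef_rot: [1.0, 0.004, -0.0, -0.0]
contact_force: [0.8, 0.1, -0.3]
gripper_width: 0.0619
```

Request:
{"method": "move_arm", "body": {
  "increments": [
    [[0.67,0.99,-0.62],0],
    [[0.67,0.99,-0.62],0],
    [[0.67,0.99,-0.62],0],
    [[0.67,0.99,-0.62],0],
    [[0.67,0.99,-0.62],0],
    [[0.67,0.99,-0.62],0],
    [[0.65,0.99,-0.62],0],
    [[0,0,-0.6],0],
    [[0,0,-0.6],0],
    [[0,0,-0.6],0]
  ]
}}

```text
time: 2.1
tcp_pos: [0.4533, -0.2472, 0.0439]
eef_rot: [1.0, 0.004, -0.0, 0.0]
contact_force: [0.4, -0.8, 0.1]
gripper_width: 0.0614
```

Request:
{"method": "move_arm", "body": {
  "increments": [
    [[0,0,0],0],
    [[0,0,0],0],
    [[0,0,0],0],
    [[0,0,0],0],
    [[0,0,0],0]
  ],
  "fingers": 1
}}

```text
time: 2.6
tcp_pos: [0.4543, -0.2466, 0.0454]
eef_rot: [1.0, 0.004, 0.0, 0.0]
contact_force: [-0.5, -0.3, 0.9]
gripper_width: 0.0316
```

Request:
{"method": "move_arm", "body": {
  "increments": [
    [[0,0,0.5],0],
    [[0,0,1],0],
    [[0,0,1],0],
    [[0,0,1],0],
    [[0,0.5,0.3],-0.3],
    [[0,1,0],-0.4],
    [[0,1,0],-0.4],
    [[0,1,0],-0.4],
    [[0,1,0],-0.4],
    [[0,1,0],-0.4]
  ]
}}

```text
time: 3.6
tcp_pos: [0.454, -0.1353, 0.1217]
eef_rot: [0.996, -0.088, 0.0, 0.0]
contact_force: [0.5, 1.0, -0.2]
gripper_width: 0.032
```

Request:
{"method": "move_arm", "body": {
  "increments": [
    [[-0.06,1,0],-0.4],
    [[-0.06,1,0],-0.4],
    [[-0.06,1,0],-0.4],
    [[-0.06,1,0],0],
    [[-0.06,1,0],0],
    [[-0.06,0.9,0],0],
    [[0,0.6,0],0],
    [[0,0,0],0]
  ]
}}

```text
time: 4.4
tcp_pos: [0.447, -0.0047, 0.1214]
eef_rot: [0.991, -0.134, 0.0, -0.0]
contact_force: [0.0, 0.5, -0.6]
gripper_width: 0.0317
```

Request:
{"method": "move_arm", "body": {
  "increments": [
    [[0,0,-0.9],0],
    [[0,0,-0.9],0],
    [[0,0,-0.9],0],
    [[0,0,-0.4],0],
    [[0,0,-0.3],0],
    [[0,0,-0.1],0],
    [[0,0,-0.05],0],
    [[0,0,0],0]
  ]
}}

```text
time: 5.2
tcp_pos: [0.4471, -0.0062, 0.0503]
eef_rot: [0.991, -0.135, 0.0, -0.0]
contact_force: [0.2, -0.0, -0.1]
gripper_width: 0.0317
```

Request:
{"method": "move_arm", "body": {
  "increments": [
    [[0,0,-0.06],0],
    [[0,0,0],0]
  ]
}}

```text
time: 5.4
tcp_pos: [0.4473, -0.0062, 0.0494]
eef_rot: [0.991, -0.135, 0.001, -0.0]
contact_force: [-1.4, -0.0, 5.8]
gripper_width: 0.032
```

Request:
{"method": "move_arm", "body": {
  "increments": [
    [[0,0,0],0],
    [[0,0,0],0],
    [[0,0,0],0],
    [[0,0,0.5],0],
    [[0,0,1],0],
    [[0,0,1],0]
  ],
  "fingers": -0.4
}}

```text
time: 6.0
tcp_pos: [0.4465, -0.0061, 0.0996]
eef_rot: [0.991, -0.135, -0.0, 0.0]
contact_force: [-0.2, 0.8, -0.5]
gripper_width: 0.0615
```

Request:
{"method": "move_arm", "body": {
  "increments": [
    [[0.1,1,0],0.3],
    [[0.1,1,0],0.3],
    [[0,1,0],0],
    [[0,1,0],0],
    [[0,1,0],0],
    [[0,1,0],0],
    [[0,0.06,-0.9],0],
    [[0,0,-0.9],0],
    [[0,0,-0.7],0],
    [[0,0,-0.28],0]
  ]
}}

```text
time: 7.0
tcp_pos: [0.4503, 0.1149, 0.0425]
eef_rot: [0.994, -0.111, -0.001, 0.0]
contact_force: [0.4, -0.0, 0.7]
gripper_width: 0.0618
```

Request:
{"method": "move_arm", "body": {
  "increments": [
    [[0,0,0],0],
    [[0,0,0],0],
    [[0,0,0],0],
    [[0,0,0],0],
    [[0,0,0],0]
  ],
  "fingers": 1
}}

```text
time: 7.5
tcp_pos: [0.4512, 0.1151, 0.0437]
eef_rot: [0.994, -0.111, 0.0, -0.0]
contact_force: [-1.1, -0.9, 4.8]
gripper_width: 0.0318
```

```bash
python3 - <<'E'
from h import *
p,d=env.grab_frame("side"); cv2.imwrite("pics/side1.png",p[100:360,130:460,::-1].repeat(2,0).repeat(2,1))
E
```

```text
(no output)
```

View pics/side1.png

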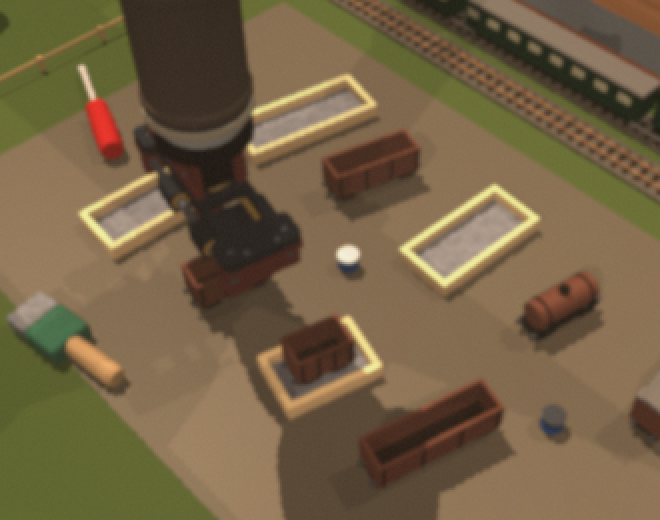

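Request:
{"method": "move_arm", "body": {
  "increments": [
    [[0,0,0.5],0],
    [[0,0,1],0],
    [[0,0,1],0],
    [[0,0.5,0.5],0.3],
    [[0,1,0],0.4],
    [[0,1,0],0.4],
    [[0,1,0],0.4],
    [[0,1,0],0.4],
    [[0,1,0],0.16],
    [[0,1,0],0]
  ]
}}

```text
time: 8.55
tcp_pos: [0.4503, 0.247, 0.1026]
eef_rot: [1.0, -0.028, -0.0, 0.0]
contact_force: [0.2, -0.3, -0.4]
gripper_width: 0.0319
```

Request:
{"method": "move_arm", "body": {
  "increments": [
    [[0,0.1,0],0],
    [[0,0,-0.7],0],
    [[0,0,-0.9],0],
    [[0,0,-0.6],0],
    [[0,0,-0.3],0],
    [[0,0,-0.2],0],
    [[0,0,-0.1],0],
    [[0,0,0],0]
  ]
}}

```text
time: 9.35
tcp_pos: [0.4508, 0.247, 0.0477]
eef_rot: [1.0, -0.029, 0.0, 0.0]
contact_force: [-1.6, -1.5, 2.2]
gripper_width: 0.0319
```

Request:
{"method": "move_arm", "body": {
  "increments": [
    [[0,0,0],0],
    [[0,0,0],0],
    [[0,0,0],0],
    [[0,0,0.5],0],
    [[0,0,1],0],
    [[0,0,1],0],
    [[0.8,-0.5,0.3],-0.4],
    [[1,-0.6,0],-0.5],
    [[1,-0.7,0],-0.5],
    [[1,-0.7,0],-0.5]
  ],
  "fingers": -0.4
}}

```text
time: 10.35
tcp_pos: [0.5288, 0.1945, 0.1022]
eef_rot: [0.994, -0.108, -0.0, 0.001]
contact_force: [-0.0, 0.2, 0.2]
gripper_width: 0.0616
```

Request:
{"method": "move_arm", "body": {
  "increments": [
    [[1,-0.7,0],-0.5],
    [[1,-0.7,0],-0.4],
    [[1,-0.7,0],0],
    [[1,-0.7,0],0],
    [[1,-0.7,0],0],
    [[0.5,-0.2,0],0],
    [[0,0,0],0]
  ]
}}

```text
time: 11.05
tcp_pos: [0.6381, 0.1205, 0.1017]
eef_rot: [0.99, -0.143, -0.0, 0.001]
contact_force: [-0.3, 1.0, 0.2]
gripper_width: 0.0616
```

Request:
{"method": "move_arm", "body": {
  "increments": [
    [[-0.05,0.15,-0.8],0],
    [[0,0,-0.9],0],
    [[0,0,-0.8],0],
    [[0,0,-0.37],0],
    [[0,0,0],0]
  ]
}}

```text
time: 11.55
tcp_pos: [0.6344, 0.1264, 0.0439]
eef_rot: [0.99, -0.14, -0.001, 0.0]
contact_force: [1.1, -0.2, -0.4]
gripper_width: 0.0616
```

Request:
{"method": "move_arm", "body": {
  "increments": [
    [[0,0,0],0],
    [[0,0,0],0],
    [[0,0,0],0],
    [[0,0,0],0],
    [[0,0,0],0]
  ],
  "fingers": 1
}}

```text
time: 12.05
tcp_pos: [0.6362, 0.1259, 0.0463]
eef_rot: [0.99, -0.141, 0.0, -0.0]
contact_force: [-0.5, 0.2, 2.7]
gripper_width: 0.0318
```

Request:
{"method": "move_arm", "body": {
  "increments": [
    [[0,0,0.5],0],
    [[0,0,1],0],
    [[0,0,1],0],
    [[0.04,-0.5,0.5],0.37],
    [[0.08,-1,0],0.4],
    [[0.08,-1,0],0.4],
    [[0.08,-1,0],0.4],
    [[0.08,-1,0],0.4],
    [[0.08,-1,0],0.4],
    [[0.08,-0.8,0],0.4]
  ]
}}

```text
time: 13.05
tcp_pos: [0.6463, -0.0014, 0.1064]
eef_rot: [1.0, -0.03, 0.0, 0.0]
contact_force: [0.3, -0.4, -1.7]
gripper_width: 0.0314
```

Request:
{"method": "move_arm", "body": {
  "increments": [
    [[0,0,0],0],
    [[0,0,0],0]
  ]
}}

```text
time: 13.25
tcp_pos: [0.6462, 0.0004, 0.106]
eef_rot: [1.0, -0.031, 0.0, -0.0]
contact_force: [1.1, 0.7, 0.0]
gripper_width: 0.0316
```

Lowered by 56 mm (lifted 60, floor 4 mm up).

Request:
{"method": "move_arm", "body": {
  "increments": [
    [[0,0,-0.7],0],
    [[0,0,-0.9],0],
    [[0,0,-0.6],0],
    [[0,0,-0.3],0],
    [[0,0,-0.2],0],
    [[0,0,-0.1],0],
    [[0,0,0],0]
  ]
}}

```text
time: 13.95
tcp_pos: [0.6465, 0.0005, 0.0503]
eef_rot: [1.0, -0.03, 0.0, -0.0]
contact_force: [0.2, 0.4, -1.0]
gripper_width: 0.0315
```

Request:
{"method": "move_arm", "body": {
  "increments": [
    [[0,0,-0.06],0],
    [[0,0,0],0]
  ]
}}

```text
time: 14.15
tcp_pos: [0.6466, 0.0004, 0.0502]
eef_rot: [1.0, -0.03, 0.001, -0.0]
contact_force: [-4.8, -0.5, 11.6]
gripper_width: 0.0318
```

Request:
{"method": "move_arm", "body": {
  "increments": [
    [[0,0,0],0],
    [[0,0,0],0],
    [[0,0,0],0],
    [[0,0,0.5],0],
    [[0,0,1],0],
    [[0,0,1],0],
    [[-0.5,-0.3,0.3],-0.2],
    [[-0.9,-0.6,0],-0.4],
    [[-0.9,-0.6,0],-0.4],
    [[-0.9,-0.6,0],-0.4]
  ],
  "fingers": -0.4
}}

```text
time: 15.15
tcp_pos: [0.5806, -0.0429, 0.1043]
eef_rot: [0.996, -0.088, -0.0, 0.0]
contact_force: [0.7, -0.2, 0.1]
gripper_width: 0.0617
```

Request:
{"method": "move_arm", "body": {
  "increments": [
    [[-0.9,-0.6,0],-0.4],
    [[-0.9,-0.6,0],-0.4],
    [[-0.9,-0.6,0],-0.4],
    [[-0.9,-0.6,0],-0.06],
    [[-0.9,-0.6,0],0],
    [[-0.9,-0.6,0],0],
    [[-0.8,-0.4,0],0],
    [[0,0,0],0]
  ]
}}

```text
time: 15.95
tcp_pos: [0.4552, -0.1235, 0.1042]
eef_rot: [0.99, -0.138, -0.001, 0.0]
contact_force: [-0.1, 0.1, 0.0]
gripper_width: 0.0613
```

Request:
{"method": "move_arm", "body": {
  "increments": [
    [[0.18,0.05,-0.8],0],
    [[0,0,-0.9],0],
    [[0,0,-0.9],0],
    [[0,0,-0.4],0],
    [[0,0,0],0]
  ]
}}

```text
time: 16.45
tcp_pos: [0.4614, -0.1205, 0.0436]
eef_rot: [0.991, -0.136, -0.001, -0.0]
contact_force: [-0.4, 0.6, 0.7]
gripper_width: 0.0615
```

Request:
{"method": "move_arm", "body": {
  "increments": [
    [[0,0,0],0],
    [[0,0,0],0],
    [[0,0,0],0],
    [[0,0,0],0],
    [[0,0,0],0]
  ],
  "fingers": 1
}}

```text
time: 16.95
tcp_pos: [0.4621, -0.1212, 0.045]
eef_rot: [0.991, -0.137, 0.0, 0.0]
contact_force: [-1.0, 0.4, 4.4]
gripper_width: 0.0316
```

Request:
{"method": "move_arm", "body": {
  "increments": [
    [[0,0,0.5],0],
    [[0,0,1],0],
    [[0,0,1],0],
    [[0,0,1],0],
    [[0.2,0.4,0.5],0.08],
    [[0.5,0.95,0],0.1],
    [[0.5,0.95,0],0.1],
    [[0.5,0.95,0],0.1],
    [[0.5,0.95,0],0.1],
    [[0.5,0.95,0],0.1]
  ]
}}

```text
time: 17.95
tcp_pos: [0.5161, -0.0163, 0.1245]
eef_rot: [0.994, -0.113, -0.0, -0.0]
contact_force: [0.6, 0.5, -0.3]
gripper_width: 0.0318
```

Request:
{"method": "move_arm", "body": {
  "increments": [
    [[0.5,0.95,0],0],
    [[0.5,0.95,0],0],
    [[0.5,0.95,0],0],
    [[0.5,0.95,0],0],
    [[0.5,0.95,0],0],
    [[0.5,0.95,0],0],
    [[0.5,0.95,0],0],
    [[0.5,0.95,0],0],
    [[0.5,0.95,0],0],
    [[0.5,0.95,0],0]
  ]
}}

```text
time: 18.95
tcp_pos: [0.6157, 0.1737, 0.1242]
eef_rot: [0.994, -0.113, -0.0, -0.0]
contact_force: [0.5, -0.1, -1.5]
gripper_width: 0.0321
```

Request:
{"method": "move_arm", "body": {
  "increments": [
    [[0.5,0.95,0],0],
    [[0.5,0.95,0],0],
    [[0.5,0.95,0],0],
    [[0,0.4,0],0],
    [[0,0,0],0],
    [[0,0,0],0]
  ]
}}

```text
time: 19.55
tcp_pos: [0.6452, 0.2364, 0.1242]
eef_rot: [0.994, -0.113, -0.0, 0.001]
contact_force: [-1.0, -0.2, -0.7]
gripper_width: 0.0319
```

Add dx +6 mm, dy +1.5 mm; lower 74 mm plus contact.

Request:
{"method": "move_arm", "body": {
  "increments": [
    [[0.28,0.08,0],0],
    [[0,0,-0.8],0],
    [[0,0,-0.9],0],
    [[0,0,-0.6],0],
    [[0,0,0],0],
    [[0,0,0],0]
  ]
}}

```text
time: 20.15
tcp_pos: [0.6514, 0.2384, 0.0781]
eef_rot: [0.994, -0.114, -0.0, 0.0]
contact_force: [-0.4, 0.1, -0.6]
gripper_width: 0.0317
```

Request:
{"method": "move_arm", "body": {
  "increments": [
    [[0,0,-0.6],0],
    [[0,0,-0.5],0],
    [[0,0,-0.2],0],
    [[0,0,-0.1],0],
    [[0,0,-0.05],0],
    [[0,0,0],0]
  ]
}}

```text
time: 20.75
tcp_pos: [0.6515, 0.2387, 0.0495]
eef_rot: [0.994, -0.113, 0.0, -0.0]
contact_force: [0.6, 0.3, -0.4]
gripper_width: 0.0315
```

Request:
{"method": "move_arm", "body": {
  "increments": [
    [[0,0,-0.06],0],
    [[0,0,0],0]
  ]
}}

```text
time: 20.95
tcp_pos: [0.6518, 0.2388, 0.0491]
eef_rot: [0.994, -0.113, 0.0, -0.0]
contact_force: [-1.7, -0.0, 2.4]
gripper_width: 0.0318
```

Request:
{"method": "move_arm", "body": {
  "increments": [
    [[0,0,0],0],
    [[0,0,0],0],
    [[0,0,0],0],
    [[0,0,0.5],0],
    [[0,0,1],0],
    [[0,0,1],0],
    [[-0.5,-0.5,1],0],
    [[-1,-1,1],0],
    [[-1,-1,1],0],
    [[-1,-1,1],0]
  ],
  "fingers": -0.4
}}

```text
time: 21.95
tcp_pos: [0.5807, 0.168, 0.1797]
eef_rot: [0.994, -0.113, 0.0, -0.0]
contact_force: [-0.1, -0.1, 0.3]
gripper_width: 0.0615
```

Request:
{"method": "move_arm", "body": {
  "increments": [
    [[-0.5,-1,0.5],0],
    [[-0.5,-1,0.5],0],
    [[-0.5,-1,0.5],0],
    [[-0.5,-1,0],0],
    [[-0.5,-1,0],0],
    [[-0.5,-1,0],0],
    [[-0.5,-1,0],0],
    [[-0.5,-1,0],0],
    [[-0.5,-1,0],0],
    [[-0.5,-1,0],0]
  ]
}}

```text
time: 22.95
tcp_pos: [0.4811, -0.0321, 0.2091]
eef_rot: [0.994, -0.113, 0.001, -0.0]
contact_force: [0.2, 0.3, 0.4]
gripper_width: 0.0612
```

Request:
{"method": "move_arm", "body": {
  "increments": [
    [[-0.5,-1,0],0],
    [[-0.5,-1,0],0],
    [[-0.5,-1,0],0],
    [[-0.5,-1,0],0],
    [[-0.5,-1,0],0],
    [[-0.5,-1,0],0],
    [[-0.5,-1,0],0],
    [[-0.5,-1,0],0],
    [[0,-1,0],0],
    [[0,-1,0],0]
  ]
}}

```text
time: 23.95
tcp_pos: [0.4013, -0.2322, 0.2092]
eef_rot: [0.994, -0.113, 0.001, 0.0]
contact_force: [0.5, 0.1, -0.2]
gripper_width: 0.0617
```

Request:
{"method": "move_arm", "body": {
  "increments": [
    [[0,-1,0],0],
    [[0,-1,0],0],
    [[0,-1,0],0],
    [[0,-1,0],0],
    [[0,-1,0],0],
    [[0,-1,0],0],
    [[0,-1,0],0],
    [[0,-1,0],0],
    [[0,0,0],0],
    [[0,0,0],0]
  ]
}}

```text
time: 24.95
tcp_pos: [0.4014, -0.391, 0.2085]
eef_rot: [0.994, -0.114, 0.0, -0.0]
contact_force: [0.3, -0.3, 0.8]
gripper_width: 0.0612
```

```bash
python3 - <<'E'
from h import *
for n in("top","side"):
    p,d=env.grab_frame(n); cv2.imwrite(f"pics/{n}9.png",p[:,:,::-1]); np.savez(f"pics/{n}9.npz",p=p,d=d)
    v,u=np.nonzero(d>0); P=np.zeros(d.shape+(3,)); P[v,u]=depthpts(n,np.c_[u,v],d)
    hi=((P[...,2]>.028)&(P[...,2]<.07)&(P[...,0]>.3)&(P[...,0]<.78)&(abs(P[...,1])<.38)&(d>0)).astype(np.uint8)
    N,l,st,ce=cv2.connectedComponentsWithStats(hi)
    for i in range(1,N):
        if st[i,4]<60: continue
        k=l==i; q=P[k]; zt=np.percentile(q[:,2],90); t=q[q[:,2]>zt-.008]
        A=np.c_[t[:,:2],np.ones(len(t))]; g=np.linalg.lstsq(A,t[:,2],rcond=None)[0]
        print(n,ce[i].round(),rect(t[:,:2]),"z",zt.round(4),"tilt",g[:2].round(3))
E
```

```text
top [194. 187.] (array([649.53942871, 240.44454956]), 112.65336608886719, 34.83794403076172, np.float32(-13.243347)) z 0.0479 tilt [-0.003 -0.014]
top [333. 186.] (array([648.35858154,   2.80677795]), 92.59695434570312, 32.34605407714844, np.float32(-3.7925491)) z 0.0484 tilt [-0.005  0.006]
top [475. 192.] (array([ 636.4085083 , -237.04528809]), 94.87256622314453, 33.462074279785156, np.float32(-1.8296661)) z 0.05 tilt [-0.005  0.   ]
top [400. 194.] (array([ 635.96008301, -112.12638855]), 66.69586944580078, 26.097379684448242, np.float32(-10.2065735)) z 0.0419 tilt [ 0.001 -0.018]
top [187. 306.] (array([449.0244751 , 248.03720093]), 72.16248321533203, 33.53762435913086, np.float32(-3.7129364)) z 0.0481 tilt [ 0.004 -0.007]
top [338. 306.] (array([447.3001709 ,  -3.69795609]), 52.03731155395508, 32.393775939941406, np.float32(-15.959999)) z 0.0482 tilt [0.004 0.011]
side [280. 148.] (array([649.60968018, 236.91551208]), 113.63237762451172, 36.04989242553711, np.float32(-13.569931)) z 0.0463 tilt [-0.002  0.003]
side [198. 194.] (array([449.00024414, 245.45996094]), 73.24101257324219, 35.75450897216797, np.float32(-4.083267)) z 0.0467 tilt [-0.001  0.006]
side [366. 208.] (array([649.34112549,  -1.03176498]), 94.36058807373047, 34.282142639160156, np.float32(-3.625496)) z 0.0476 tilt [-0.002 -0.   ]
side [411. 248.] (array([ 636.10717773, -116.63937378]), 66.24998474121094, 26.063432693481445, np.float32(-13.073563)) z 0.0423 tilt [0.04  0.131]
side [289. 272.] (array([448.37521362,  -6.78407288]), 53.12741470336914, 34.422340393066406, np.float32(-15.933914)) z 0.0477 tilt [0.008 0.005]
side [472. 289.] (array([ 635.49822998, -239.88391113]), 95.49417114257812, 34.70557403564453, np.float32(-2.0930786)) z 0.05 tilt [0.005 0.013]
```

View pics/top9.png

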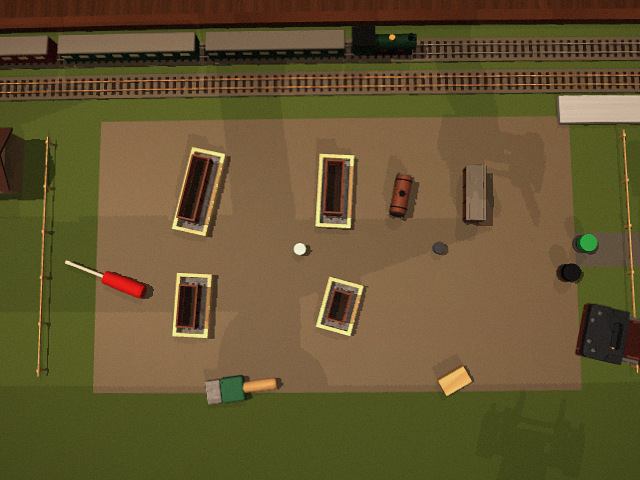

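View pics/side9.png

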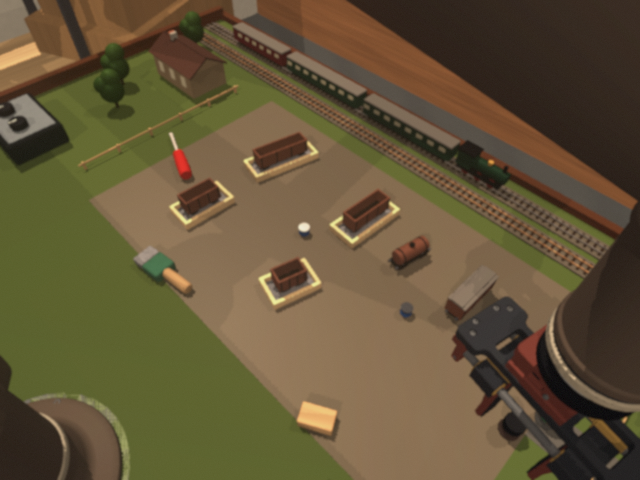

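All four wagons sit flat in their cradles. In the top view they are at px (194,187), (333,186), (187,306) and (338,306). The tank at (400,194) and the van at (475,192) have not moved, and the arm is clear.

```bash
python3 -c "
from rig import env
print(env.close_job())"
```

```text
the job is handed in; nothing more can be done
None
```

All four open wagons are in the cradles made to their lengths. I put them away from shortest to longest in about 25 s of robot time, and the job is handed in.

- **Fit:** in the last pictures, taken from both cameras, each wagon's centre is within about 3 mm of its cradle's centre. Each wagon's angle is within about 1° of its cradle's.
- **Flat on the floor:** the wagon tops read 46–48 mm high, against 46 mm expected for a 42 mm wagon on a 4 mm floor. Their tilt is under 1°, so they are not resting on a wall.
- **Bystanders:** the van and tank are where they were, to within 0.5 mm. The gripper is well clear of everything.
- **Disagreements:**
  - The two cameras differ by 2–4.5 mm across the table. That is on the order of the calibration error, and well inside the 8 mm of room each side.
  - The top camera reads heights about 2 mm high throughout.
  - The side view gave an odd tilt reading for the tank (about 0.13), from fitting a flat plane to a round barrel. The top view shows it upright and unmoved.
- **Forces:** the highest force I read was about 12 N, when wagon_100 touched down.

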